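# Restock the roller lane with pipette-tip boxes

### The job

Restock the sloped roller lane with tip boxes: take the box that waits at the lane's stop and set it flat in the steel tray, to be used next. Press the lid of every tip box standing on the bench fully shut, because an ajar lid catches under the lane's cover, and put these boxes lengthwise into the high end of the lane so that they roll down by themselves and line up against the stop. Leave the bottle and the vial behind the lane alone.

Things in the scene. Friction and masses are not known exactly. Their poses are not given: they have to be found in the camera images.
- tip_box_1: new tip box on the bench (2 or 3 alike; None if absent): blue, yellow tips, frosted hinged lid. Shut: 88 long (x) x 62 wide (y) x 75 mm high (z), lid the top 29 mm. Origin: centre of underside. Hinge at the +x short edge, opening edge at -x. 0.14 to 0.28 kg. Grip across the 62 mm, on the blue body, fingertips some 23 mm above the underside
- tip_box_1_lid (a joint): lid hinge of this box (rad): 0 fully shut, grows as it opens; starts ajar at 0.22 to 0.42. Stiff, stays where it is left; 4 to 10 N straight down on the opening edge shuts it
- tip_box_1_press (a point): where to press the lid down: on its top, on the long centre line, 10 mm in from the opening edge (box x = -34 mm; 75 mm above the underside when shut); moves with the lid
- tip_box_2: new tip box on the bench (2 or 3 alike; None if absent): blue, yellow tips, frosted hinged lid. Shut: 88 long (x) x 62 wide (y) x 75 mm high (z), lid the top 29 mm. Origin: centre of underside. Hinge at the +x short edge, opening edge at -x. 0.14 to 0.28 kg. Grip across the 62 mm, on the blue body, fingertips some 23 mm above the underside
- tip_box_2_lid (a joint): lid hinge of this box (rad): 0 fully shut, grows as it opens; starts ajar at 0.22 to 0.42. Stiff, stays where it is left; 4 to 10 N straight down on the opening edge shuts it
- tip_box_2_press (a point): where to press the lid down: on its top, on the long centre line, 10 mm in from the opening edge (box x = -34 mm; 75 mm above the underside when shut); moves with the lid
- tip_box_3: new tip box on the bench (2 or 3 alike; None if absent): blue, yellow tips, frosted hinged lid. Shut: 88 long (x) x 62 wide (y) x 75 mm high (z), lid the top 29 mm. Origin: centre of underside. Hinge at the +x short edge, opening edge at -x. 0.14 to 0.28 kg. Grip across the 62 mm, on the blue body, fingertips some 23 mm above the underside
- tip_box_3_lid (a joint): lid hinge of this box (rad): 0 fully shut, grows as it opens; starts ajar at 0.22 to 0.42. Stiff, stays where it is left; 4 to 10 N straight down on the opening edge shuts it
- tip_box_3_press (a point): where to press the lid down: on its top, on the long centre line, 10 mm in from the opening edge (box x = -34 mm; 75 mm above the underside when shut); moves with the lid
- first_box: tip box of the same kind (size, origin, axes, mass as the new ones), lid shut; at the start it waits in the lane against the stop, sloped as the lane is
- first_box_lid (a joint): lid hinge of that box (rad), 0 = shut, as at the start
- lane: fixed aluminium gravity lane with 17 free-turning grey rollers, 372 mm long, 81 mm wide over the rails, 117 mm over the feet. Origin on the bench under its middle, z up, y lengthwise towards the HIGH end; it rises 12 degrees along y; roller tops 78 mm above the bench at mid-length. Rails 69 mm apart stand 11 mm over the rollers
- lane_stop (a point): point at roller level on the lane's centre line at the face of the stop (low end; stop 27 mm high). Its y points up the slope along the lane, z square to the rollers, x across. A box against the stop has its centre 44 mm up from here, the next ones 88 mm further each
- lane_load (a point): point at roller level on the centre line of the open loading end, 285 mm up the slope from the stop; same axes. Good for the centre of a box when let go lengthwise, sloped like the lane; it rolls down at once. Rail lips here flare from 69 mm apart to 83 mm apart at 19 mm over the rollers
- lane_cover (a point): middle of the clear cover's top (same axes as lane_stop): 90 mm over the rollers, 160 mm up from the stop, 114 mm long, 85 mm wide, on two cross bars whose underside clears the rollers by 82 mm: a box with its lid shut passes, an ajar one catches
- tray: low steel tray, loose on the bench, 120 mm long (x), 94 mm wide (y), rim 13 mm high, walls and floor 3 mm; 0.6 kg. Origin: centre of its underside
- tray_in (a point): centre of the tray's inner floor (inside 114 x 88 mm), 3 mm above the bench
- media_bottle: bystander: amber bottle with blue cap, 52 mm wide, 104 mm high, behind the lane; origin under its centre, z up
- oil_vial_1: bystander: small glass vial with white cap, 28 mm wide, 57 mm high, behind the lane; origin under its centre, z up

How it is judged:
By the outcome, as a careful person would: the job done as asked, in the order asked, and still so for the second after the job is handed in, with the robot touching nothing.
Of tip_box_1, tip_box_2, tip_box_3 only 2 to 3 are there at a start; the rules pass over those that are not, and their reading is None.
At some moment in a run one of tip_box_1, tip_box_2, tip_box_3, first_box may be knocked a few centimetres aside while the robot is not near it.
It also fails if it takes over 210 s, if anything falls off the work surface, if the arm or the gripper's body presses on something with over 40 N, if the wrist force passes 120 N, or if a joint passes its speed limit or range.

### The arm

A 7-joint arm with a two-finger parallel gripper is mounted at the origin on a cart in front of the work surface, level with it; the furniture and walls round the work are solid. World frame = base frame: x ahead of the robot, y to its left, z up, the work surface at z = 0. Lengths are in mm, angles in rad, forces in N, time in s.
With the tool pointing down it reaches from about 400 to 875 mm from the base axis. Payload 4.4 kg.
Tool frame: the origin (TCP) lies at the very end of the fingers, on their centre line; the grasp point (between the pads) lies 19 mm behind it; y points along the fingers, z is the direction in which the jaws open and shut, and the axes are right-handed (so a half turn about y gives the same grasp; the last joint's range is limited). The gripper opens to 85 mm and grips with 20 to 120 N. Pads are 22 mm wide; open, the fingers measure 114 mm over their backs; the gripper's body (76 mm by 85 mm) begins 54 mm behind the grasp point. The pads swing forward as they close: fully open they stand 13 mm farther back than shut.
Start: joints at [-1.33, 0.628, 0.038, 1.517, -0.027, 0.996, -0.02], TCP at [196.282, 619.67, 231.313] pointing down, gripper open.
Joint ranges: [-3.06, 3.06], [-0.37, 2.12], [-1.25, 1.32], [0.18, 2.47], [-1.1, 4.24], [0.23, 1.98], [-2.94, 2.94]. Speed limits (rad/s): [2.57, 2.57, 3.14, 3.14, 3.14, 3.14, 3.14].

### API

Orientations are given as [roll, pitch, yaw] about the fixed x, y, z axes, in that order (R = Rz(yaw) Ry(pitch) Rx(roll)).
In Python, from cell import * gives the robot as it stands.
- The arm moves only by the tool apply_moves, never from a script. Its argument "targets" is a list of rows, each a list of 6 numbers: the shift along the tool's x, y, z in units of 40 mm (1.0 is 40 mm), then the turn, a rotation vector about the tool's x, y, z in units of 8 degrees (1.0 is 8 degrees). A call has 1 to 12 rows; each row shifts and turns the commanded pose from where the row before left it, along the tool's axes as they then stand; what a row does not reach is not made up. A row lasts 1/8 s, in which the tool goes at most 62.5 mm and 10.7 degrees, less where a joint would pass 70% of its speed; a pose out of reach is approached as far as the arm can. A call is refused whole if a number of a shift passes 1 or a number of a turn 1, either way. A call with a gripper value outside its range is refused whole. "jaw" is the gripper command: -1 is shut, 1 is fully open, values between are in proportion, set as the call begins (left out, the last holds). The fingers move at their own pace and stop on an object; the grip force is fixed at half the most. Time passes only in rows, so rows that do not move let the fingers close. It gives the time, the measured TCP pose, the force and the opening at its end, in the units of the state.
- read_state(): the state, without advancing time (a new reading comes with each control period).
- get_image(name): name is "scene" or "side" or "wrist"; returns the picture (384x512x3 uint8, red, green, blue); there is no depth.
- calibration(name): a dict with "fx", "fy", "cx", "cy" (pixels), "k1" (the pictures are not rectified: a ray, as slopes to the right and down, at radius r is drawn at 1 + k1 r^2 times it, then the intrinsics apply), "world_from_camera" (4x4, takes a point from camera to world coordinates). Camera axes: x right, y down, z forward; pixel columns grow to the right and rows downward; lengths in mm; the calibration is good to about 2 mm. A picture is of the moment at which its call begins: read the wrist's pose just before it. calibration takes no time and is no camera call; for the wrist camera it gives the pose at the moment of the call.
- finish_job(): hands the job in, once; it reports no verdict.
The state is a dict: "clock": time; "qpos": joint angles; "qd": joint speeds; "tau": joint torques, N m; "eef_pos": TCP position; "tool_rot": TCP orientation; "force": force on the tool from outside, world axes, zero at the start; "torque": the same for the moment, N m; "width": finger opening in mm.
Only numpy, scipy, OpenCV 4.12 (cv2) and the standard library are available. Lean on these libraries where they do the work, as an engineer would, in place of code of your own. Each camera call takes 0.05 s, during which the arm holds its last target. There are 200 camera calls.

## Working session

There is one attempt and no reset: what is moved stays moved. The work goes in short steps, Python scripts to look and compute and a tool call to move; the robot and the scene stay as the last step left them, time stands still between calls to the robot, and variables do not carry over. Pictures are saved under pics/ and viewed, about 12 in all and at most 16, crops included, and the job is handed in when it is done.

Besides the shell and the picture viewer there is one more tool, called after "Call:" as name(argument=value, ...) on one line, values as JSON. apply_moves: Moves the arm, as the interface text tells. Its arguments: {"type":"object","properties":{"targets":{"type":"array"},"jaw":{"type":"number"}},"required":["targets"]}

```bash
ls; mkdir -p pics
cat > h.py <<'E'
import numpy as np, cv2
from cell import *
from scipy.spatial.transform import Rotation as R
def shot(n,fn=None):
    s=read_state(); c=calibration(n); im=get_image(n)
    if fn: cv2.imwrite('pics/'+fn,im[:,:,::-1])
    return im,c
def ray(c,u,v):
    xd=np.array([(u-c['cx'])/c['fx'],(v-c['cy'])/c['fy']]); x=xd.copy()
    for _ in range(20): x=xd/(1+c['k1']*(x@x))
    T=np.array(c['world_from_camera']); d=T[:3,:3]@np.array([x[0],x[1],1.]); return T[:3,3],d/np.linalg.norm(d)
def onz(c,u,v,z):
    o,d=ray(c,u,v); return o+d*(z-o[2])/d[2]
def proj(c,P):
    T=np.linalg.inv(np.array(c['world_from_camera'])); p=T[:3,:3]@np.array(P,float)+T[:3,3]
    x=p[:2]/p[2]; x=x*(1+c['k1']*(x@x)); return np.array([c['fx']*x[0]+c['cx'],c['fy']*x[1]+c['cy']])
def tri(c1,p1,c2,p2):
    A=[];b=[];
    for c,p in((c1,p1),(c2,p2)):
        o,d=ray(c,*p); M=np.eye(3)-np.outer(d,d); A.append(M); b.append(M@o)
    return np.linalg.solve(A[0]+A[1],b[0]+b[1])
E
python3 - <<'E'
from h import *
s=read_state(); print(s)
ims=[]
for n in('scene','side','wrist'):
    im,c=shot(n,n+'0.png'); print(n,c)
E
```

```text
pics
{'clock': 0.0, 'qpos': array([-1.32980967,  0.6293657 ,  0.03842458,  1.51840356, -0.02699226,
        0.9963171 , -0.01996638]), 'qd': array([ 0.00128473,  0.00036738, -0.00026218, -0.00070874,  0.00010575,
       -0.00024761, -0.00067681]), 'tau': array([-2.09319915e-04, -5.63411021e+01,  1.22652289e+00, -1.93443114e+01,
        1.10809982e-02,  1.04328868e-02,  1.27588888e-05]), 'eef_pos': array([196.06651342, 619.03806572, 230.3647436 ]), 'tool_rot': array([-1.57277232e+00, -2.42668783e-05, -3.06735545e-01]), 'force': array([-0.0737667 , -0.48985992, -1.07243856]), 'torque': array([-0.01754645, -0.01030212, -0.02211864]), 'width': 85.18748432724281}
scene {'fx': 482.7971073464345, 'fy': 482.7971073464345, 'cx': 248.96708851838528, 'cy': 196.5225443896282, 'k1': -0.2012857294555801, 'world_from_camera': array([[ 4.31494695e-01, -4.55095698e-01,  7.78909644e-01,
        -3.53631716e+02],
       [-9.02114958e-01, -2.16754862e-01,  3.73103113e-01,
        -5.23427355e+02],
       [-9.65169559e-04, -8.63658055e-01, -5.04077209e-01,
         7.43883424e+02],
       [ 0.00000000e+0
[... 359 characters left out ...]
1,
         8.34932758e+02],
       [-2.27896407e-02, -8.59833158e-01, -5.10066243e-01,
         6.58239577e+02],
       [ 0.00000000e+00,  0.00000000e+00,  0.00000000e+00,
         1.00000000e+00]])}
wrist {'fx': 295.4941157365271, 'fy': 295.4941157365271, 'cx': 255.90793541096014, 'cy': 191.33150118681127, 'k1': -0.04166990305908109, 'world_from_camera': array([[ 3.01144325e-01,  9.19339925e-01,  2.53231512e-01,
         1.32130048e+02],
       [ 9.53574606e-01, -2.89564314e-01, -8.27525221e-02,
         6.39344566e+02],
       [-2.75088851e-03,  2.66395592e-01, -9.63859856e-01,
         3.74826939e+02],
       [ 0.00000000e+00,  0.00000000e+00,  0.00000000e+00,
         1.00000000e+00]])}
```

View pics/scene0.png

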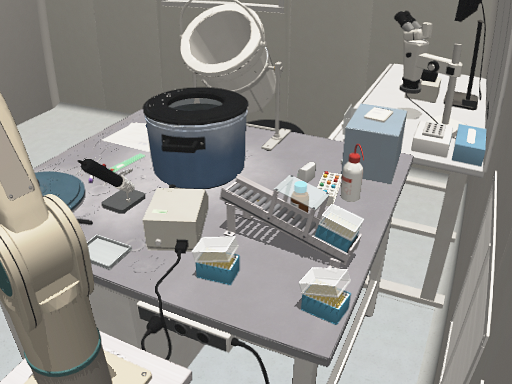

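View pics/side0.png

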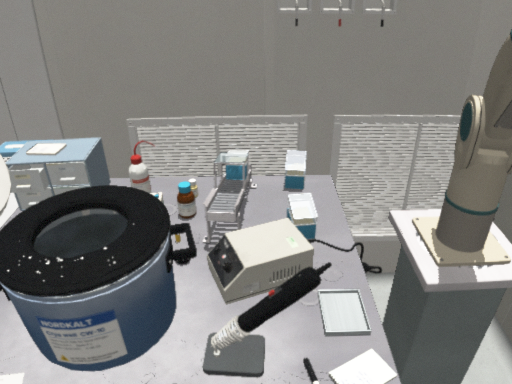

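Scene shows two new boxes at about (217,258) and (325,292), lids ajar, first box at the stop (338,228), lane high end near (230,190), tray (105,250). Side view agrees; the tray is at (343,312).

Run:
```python
from h import *
c=calibration('scene'); d=calibration('side')
for n,p,z in (('boxA',(217,268),23),('boxB',(325,300),23),('tray',(105,250),5),('first',(338,232),60),('lane hi',(232,192),110),('lane lo',(350,255),40)):
    print(n,onz(c,*p,z).round())
for n,p,z in (('boxA',(302,226),20),('boxB',(295,183),20),('tray',(343,312),5),('stop',(237,170),70),('hi',(222,225),110)): print(n,onz(d,*p,z).round())
s=cv2.imread('pics/scene0.png'); a=cv2.resize(s[165:325,190:370],None,fx=4,fy=3.75,interpolation=2); a=cv2.resize(s[165:325,190:370],None,fx=3.7,fy=3.7,interpolation=cv2.INTER_CUBIC)
cv2.imwrite('pics/crop1.png',a)
w=cv2.imread('pics/side0.png')
```

```text
boxA [424. -67.  23.]
boxB [ 426. -334.   23.]
tray [378. 242.   5.]
first [ 640. -296.   60.]
lane hi [628.  -3. 110.]
lane lo [ 586. -344.   40.]
boxA [425. -57.  20.]
boxB [ 423. -298.   20.]
tray [366. 242.   5.]
stop [ 611. -299.   70.]
hi [632.  61. 110.]
```

View pics/crop1.png

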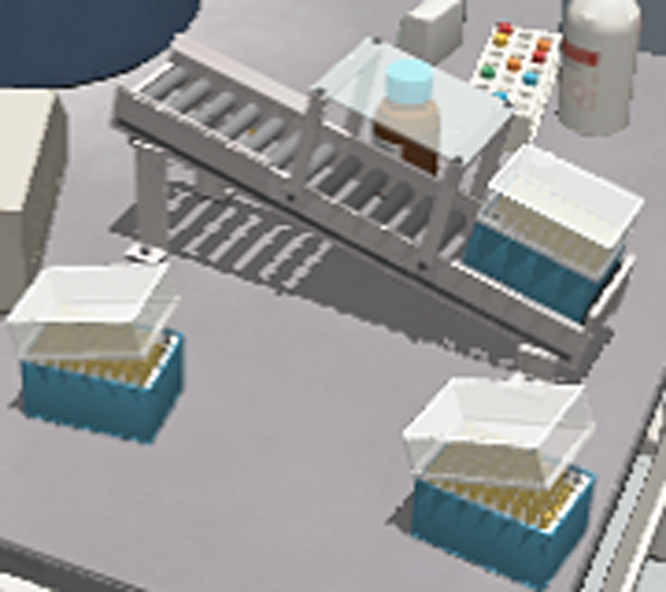

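```bash
cat >> h.py <<'E'
from scipy.linalg import logm,expm
def T(p,r): 
    M=np.eye(4); M[:3,:3]=r; M[:3,3]=p; return M
def tool(yaw,tilt=0):
    """tool down, yaw (rad); tilt (rad) = turn about tool z"""
    return R.from_euler('xyz',[-np.pi/2,0,yaw]).as_matrix()@R.from_rotvec([0,0,tilt]).as_matrix()
def plan(p,r,n,start=None):
    if start is None:
        s=read_state(); start=T(s['eef_pos'],R.from_euler('xyz',s['tool_rot']).as_matrix())
    E=T(p,r); D=expm(np.real(logm(np.linalg.inv(start)@E))/n)
    row=list((D[:3,3]/40).round(3))+list((np.degrees(R.from_matrix(D[:3,:3]).as_rotvec())/8).round(3))
    print(n,'x',[float(x) for x in row]); return E
def st():
    s=read_state(); print('t',round(s['clock'],2),s['eef_pos'].round(1),np.degrees(s['tool_rot']).round(1),'F',s['force'].round(1),'w',round(s['width'],1))
E
python3 - <<'E'
from h import *
plan([520,-60,380],tool(-np.pi/2),12)
plan([520,-60,380],tool(-np.pi/2),18)
E
```

```text
12 x [1.628, -0.311, -0.398, 0.001, 0.754, 0.001]
18 x [1.09, -0.207, -0.246, 0.001, 0.503, 0.0]
```

Call:
apply_moves(targets=[[0.98,-0.187,-0.22,0,0.453,0],[0.98,-0.187,-0.22,0,0.453,0],[0.98,-0.187,-0.22,0,0.453,0],[0.98,-0.187,-0.22,0,0.453,0],[0.98,-0.187,-0.22,0,0.453,0],[0.98,-0.187,-0.22,0,0.453,0],[0.98,-0.187,-0.22,0,0.453,0],[0.98,-0.187,-0.22,0,0.453,0],[0.98,-0.187,-0.22,0,0.453,0],[0.98,-0.187,-0.22,0,0.453,0],[0.98,-0.187,-0.22,0,0.453,0],[0.98,-0.187,-0.22,0,0.453,0]])

```text
clock: 1.65
eef_pos: [498.2, 256.9, 321.1]
tool_rot: [-1.571, -0.0, -1.068]
force: [0.1, -0.1, -0.1]
width: 85.1
```

Call:
apply_moves(targets=[[0.98,-0.187,-0.22,0,0.453,0],[0.98,-0.187,-0.22,0,0.453,0],[0.98,-0.187,-0.22,0,0.453,0],[0.98,-0.187,-0.22,0,0.453,0],[0.98,-0.187,-0.22,0,0.453,0],[0.98,-0.187,-0.22,0,0.453,0],[0.98,-0.187,-0.22,0,0.453,0],[0.98,-0.187,-0.22,0,0.453,0],[0,0,0,0,0,0]])

```text
clock: 2.78
eef_pos: [517.1, -63.2, 381.6]
tool_rot: [-1.57, -0.002, -1.579]
force: [0.1, 0.7, 0.1]
width: 85.3
```

Run:
```python
from h import *
st(); im,c=shot('wrist','w1.png'); np.save('w1c.npy',c); st()
cv2.imwrite('pics/w1b.png',cv2.resize(im[:,:,::-1],(800,600),interpolation=cv2.INTER_CUBIC))
```

```text
t 2.77 [517.1 -63.2 381.6] [-89.9  -0.1 -90.5] F [0.1 0.7 0.1] w 85.3
t 2.83 [517.5 -60.4 381.1] [-90.    0.  -90.2] F [0.4 1.2 0.7] w 85.4
```

View pics/w1b.png

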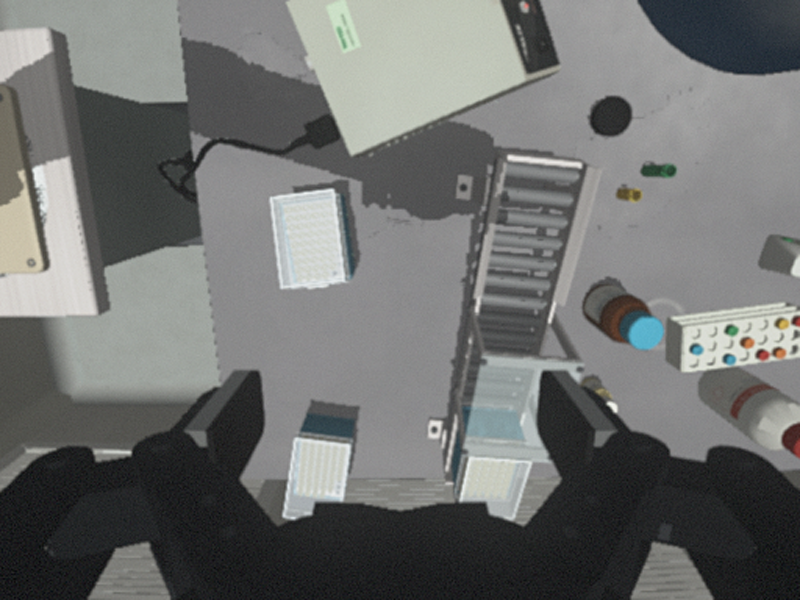

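Wrist view (800-px scale): box A lid (310,240), box B (322,470), lane from (545,160) down to first box (493,480), left feet at (464,187) and (434,429), bottle and vial right of the lane.

Run:
```python
from h import *
c=np.load('w1c.npy',allow_pickle=True).item(); k=1.5625
q=lambda u,v,z: onz(c,u/k,v/k,z)
f1=q(464,187,3);f2=q(434,429,3); print('feet',f1.round(1),f2.round(1),np.linalg.norm(f1-f2), 'yaw',np.degrees(np.arctan2(-(f1-f2)[0],(f1-f2)[1])))
for n,u,v,z in(('rollTopL',507,163,114),('rollTopR',582,163,114),('A back corners',272,197,75),('A',338,190,75),('A front',282,289,100),('A',350,281,100),('B blue top L',305,412,46),('R',357,412,46),('first L',470,456,112),('first R',531,460,112),('first ctr L',458,503,90),('first R2',515,518,90)): print(n,q(u,v,z).round(1))
```

```text
feet [589.  -13.9   3. ] [ 559.8 -315.     3. ] 302.5206512594115 yaw -5.548519273512705
rollTopL [610.4   9.9 114. ]
rollTopR [675.6  10.  114. ]
A back corners [395.3 -19.3  75. ]
A [459.  -13.4  75. ]
A front [ 404.9 -104.1  100. ]
A [470.2 -96.7 100. ]
B blue top L [ 406.  -265.4   46. ]
R [ 466.5 -265.7   46. ]
first L [ 588.7 -280.7  112. ]
first R [ 652.6 -286.5  112. ]
first ctr L [ 581.3 -357.3   90. ]
first R2 [ 647.4 -379.1   90. ]
```

```bash
cat >> h.py <<'E'
LY=np.array([0.0966,0.9953,0]); LX=np.array([0.9953,-0.0966,0]); YL=np.radians(-95.54); t12=np.radians(12)
US=LY*np.cos(t12)+np.array([0,0,np.sin(t12)]); NN=-LY*np.sin(t12)+np.array([0,0,np.cos(t12)])
RL=tool(YL,t12)
E
python3 - <<'E'
from h import *
print(RL[:,0],-US,RL[:,1],-NN)
b=np.array([613,-299,50.]); plan(b+170*NN-20*US,RL,8)
E
```

```text
[-0.094431   -0.97357872 -0.20791169] [-0.09448906 -0.97355031 -0.20791169] [ 0.02007193  0.20694054 -0.9781476 ] [ 0.02008427  0.20693451 -0.9781476 ]
8 x [0.949, 0.444, 0.321, 0.008, 0.083, 0.187]
```

Call:
apply_moves(targets=[[0.95,0.444,0.321,0,0.083,0.187],[0.95,0.444,0.321,0,0.083,0.187],[0.95,0.444,0.321,0,0.083,0.187],[0.95,0.444,0.321,0,0.083,0.187],[0.95,0.444,0.321,0,0.083,0.187],[0.95,0.444,0.321,0,0.083,0.187],[0.95,0.444,0.321,0,0.083,0.187],[0.95,0.444,0.321,0,0.083,0.187],[0,0,0,0,0,0],[0,0,0,0,0,0]])

```text
clock: 4.08
eef_pos: [609.0, -350.3, 211.3]
tool_rot: [-1.581, 0.211, -1.664]
force: [0.2, 0.2, -0.4]
width: 85.5
```

Run:
```python
from h import *
im,c=shot('wrist'); np.save('w2c.npy',c); st()
cv2.imwrite('pics/w2b.png',cv2.resize(im[:,:,::-1],(800,600),interpolation=cv2.INTER_CUBIC))
```

```text
t 4.12 [ 609.4 -350.   212.2] [-90.5  12.  -95.3] F [-0.3  0.3  1.1] w 85.4
```

View pics/w2b.png

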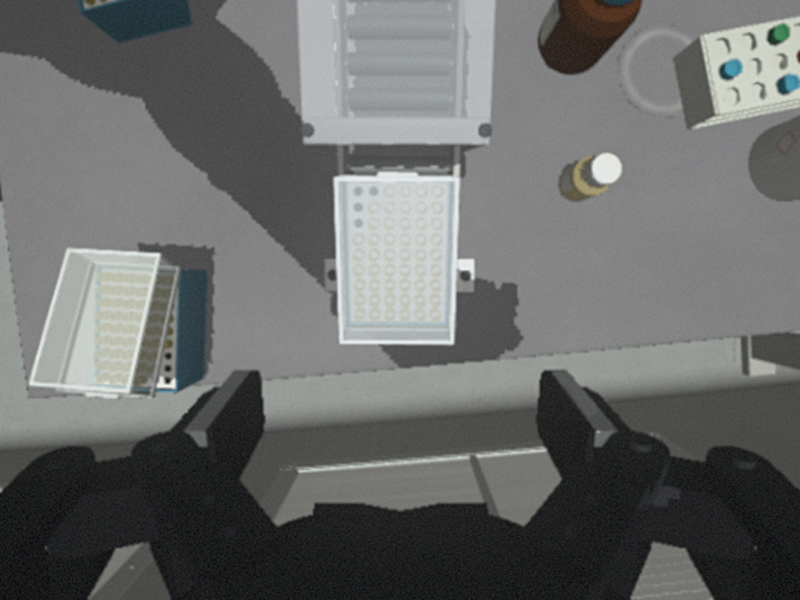

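First box lid corners at (335,178),(460,178),(455,344),(341,344); lane straight and aligned; cover's lower bar near v=130–145.

```bash
cat >> h.py <<'E'
def onpl(c,u,v,P,n):
    o,d=ray(c,u,v); return o+d*((P-o)@n)/(d@n)
E
python3 - <<'E'
from h import *
c=np.load('w2c.npy',allow_pickle=True).item(); k=1.5625
b=np.array([613,-299,50.])
for h in (75,):
  P=[onpl(c,u/k,v/k,b+h*NN,NN) for u,v in((335,178),(460,178),(455,344),(341,344))]
  P=np.array(P); m=P.mean(0); print(m,[round(np.linalg.norm(P[i]-P[(i+1)%4]),1) for i in range(4)])
  print('base',m-h*NN, 'rel b along X,U',(m-b)@LX,(m-b)@US, 'dir',[(P[0]-P[3])@LX,(P[0]-P[3])@US,(P[1]-P[2])@LX])
  # cover corners at 90
  for p in((300,140),(492,140)): 
    q=onpl(c,p[0]/k,p[1]/k,b+90*NN,NN); print('cover',(q-b)@LX,(q-b)@US)
  for p in((331,275),(467,275)):
    print('feet',onz(c,p[0]/k,p[1]/k,3))
E
```

```text
[ 610.71269785 -311.15423761  124.05710522] [np.float64(62.5), np.float64(88.3), np.float64(62.7), np.float64(88.6)]
base [ 612.21901805 -295.63414967   50.69603516] rel b along X,U -1.1024524781208058 3.3484511794263416 dir [np.float64(-0.4904253384026525), np.float64(88.55870922577154), np.float64(-0.6389584604274849)]
cover -46.14895167822802 64.66125922941957
cover 42.2339018013031 64.98703786840032
feet [ 556.13255424 -312.43906375    3.        ]
feet [ 662.75267821 -322.065363      3.        ]
```

```bash
cat >> h.py <<'E'
B0=np.array([612.2,-295.6,50.7])   # first box base centre in lane
E
python3 - <<'E'
from h import *
e=plan(B0+110*NN,RL,4); plan(B0+21*NN,RL,4,e)
E
```

```text
4 x [-0.123, 0.371, -0.013, 0.017, 0.008, -0.001]
4 x [0.0, 0.556, 0.0, 0.0, -0.0, 0.0]
```

Call:
apply_moves(targets=[[-0.123,0.371,-0.013,0.017,0,0],[-0.123,0.371,-0.013,0.017,0,0],[-0.123,0.371,-0.013,0.017,0,0],[-0.123,0.371,-0.013,0.017,0,0],[0,0,0,0,0,0]], jaw=1)

```text
clock: 4.75
eef_pos: [608.2, -318.9, 156.1]
tool_rot: [-1.574, 0.211, -1.665]
force: [0.5, -0.4, 0.3]
width: 85.2
```

Run:
```python
from h import *
st(); plan(B0+21*NN,RL,5)
```

```text
t 4.75 [ 608.2 -318.9  156.1] [-90.2  12.1 -95.4] F [ 0.5 -0.4  0.3] w 85.2
5 x [-0.005, 0.435, 0.009, 0.005, 0.003, -0.002]
```

Call:
apply_moves(targets=[[0,0.435,0.009,0,0,0],[0,0.435,0.009,0,0,0],[0,0.435,0.009,0,0,0],[0,0.435,0.009,0,0,0],[0,0.435,0.009,0,0,0],[0,0,0,0,0,0]])

```text
clock: 5.5
eef_pos: [611.3, -301.6, 70.6]
tool_rot: [-1.574, 0.21, -1.666]
force: [-0.5, 0.6, -0.1]
width: 85.4
```

Call:
apply_moves(targets=[[0,0,0,0,0,0],[0,0,0,0,0,0],[0,0,0,0,0,0],[0,0,0,0,0,0],[0,0,0,0,0,0],[0,0,0,0,0,0]], jaw=-1)

```text
clock: 6.25
eef_pos: [612.2, -303.6, 73.5]
tool_rot: [-1.57, 0.208, -1.666]
force: [-2.6, -0.8, 6.2]
width: 62.0
```

Run:
```python
from h import *
st()
c=calibration('scene')
# tray corners from images by mask
for n in('scene','side'):
    cc=calibration(n); p=proj(cc,[372,242,8]); print(n,p)
im=cv2.imread('pics/scene0.png')[215:285,70:150]; im2=cv2.imread('pics/side0.png')[270:350,300:390]
a=cv2.resize(im,(480,420),interpolation=2); b=cv2.resize(im2,(472,420),interpolation=2)
cv2.imwrite('pics/tray.png',np.hstack([a,b])[:, :800] if a.shape[1]+b.shape[1]<=800 else cv2.resize(np.hstack([a,b]),(800,353)))
```

```text
t 6.25 [ 612.2 -303.6   73.5] [-90.   11.9 -95.5] F [-2.6 -0.8  6.2] w 62.0
scene [103.34796748 250.41533951]
side [340.4721812  310.99651707]
```

View pics/tray.png

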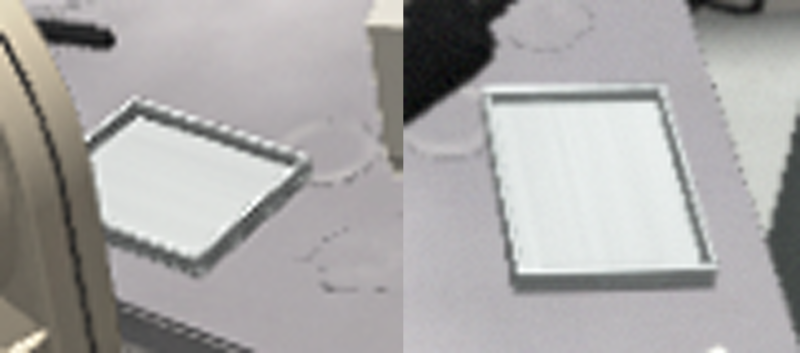

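Gripped (62.0 mm). Side crop: tray rim corners (484,90),(667,86),(717,267),(514,272); scene crop corners (137,98),(310,160),(200,258).

Run:
```python
from h import *
c=calibration('side'); P=np.array([onz(c,300+(x-403)/4.407,270+y/4.41,13) for x,y in((484,90),(667,86),(717,267),(514,272))])
print(P.round(1),[round(np.linalg.norm(P[i]-P[(i+1)%4]),1) for i in range(4)],P.mean(0))
d=calibration('scene')
print([onz(d,70+x/5.04,215+y/5.04,13).round(1) for x,y in((137,98),(310,160),(200,258))])
e=plan(B0+21*NN+np.array([0,0,0])+130*NN,RL,5)
```

```text
[[412.3 183.7  13. ]
 [317.8 183.8  13. ]
 [319.9 301.6  13. ]
 [414.  301.   13. ]] [np.float64(94.6), np.float64(117.8), np.float64(94.1), np.float64(117.3)] [365.98650502 242.51509248  13.        ]
[array([416.1, 300. ,  13. ]), array([413.3, 180.3,  13. ]), array([323.2, 179.7,  13. ])]
5 x [-0.015, -0.635, -0.004, -0.0, 0.002, 0.002]
```

Call:
apply_moves(targets=[[0,-0.3,0,0,0,0],[0,-0.635,0,0,0,0],[0,-0.635,0,0,0,0],[0,-0.635,0,0,0,0],[0,-0.635,0,0,0,0],[0,-0.335,0,0,0,0],[0,0,0,0,0,0]])

```text
clock: 7.12
eef_pos: [610.1, -329.5, 197.5]
tool_rot: [-1.57, 0.208, -1.666]
force: [0.3, -0.7, -2.5]
width: 62.0
```

Run:
```python
from h import *
st(); YT=np.radians(-90.5)
e=plan([470,0,250],tool(np.radians(-93)),9); f=plan([367,241,160],tool(YT),8,e);plan([367,241,24],tool(YT),6,f)
```

```text
t 7.12 [ 610.1 -329.5  197.5] [-89.9  11.9 -95.4] F [ 0.3 -0.7 -2.5] w 62.0
9 x [-0.896, -0.044, -0.457, -0.004, -0.034, -0.165]
8 x [-0.742, 0.281, -0.347, -0.0, -0.039, 0.0]
6 x [0.0, 0.567, 0.0, -0.0, -0.0, 0.0]
```

Call:
apply_moves(targets=[[-0.896,-0.044,-0.457,0,-0.034,-0.165],[-0.896,-0.044,-0.457,0,-0.034,-0.165],[-0.896,-0.044,-0.457,0,-0.034,-0.165],[-0.896,-0.044,-0.457,0,-0.034,-0.165],[-0.896,-0.044,-0.457,0,-0.034,-0.165],[-0.896,-0.044,-0.457,0,-0.034,-0.165],[-0.896,-0.044,-0.457,0,-0.034,-0.165],[-0.896,-0.044,-0.457,0,-0.034,-0.165],[-0.896,-0.044,-0.457,0,-0.034,-0.165]])

```text
clock: 8.25
eef_pos: [468.4, 2.2, 248.8]
tool_rot: [-1.568, 0.001, -1.623]
force: [0.1, -0.4, -2.3]
width: 62.1
```

Call:
apply_moves(targets=[[-0.742,0.281,-0.347,0,-0.039,0],[-0.742,0.281,-0.347,0,-0.039,0],[-0.742,0.281,-0.347,0,-0.039,0],[-0.742,0.281,-0.347,0,-0.039,0],[-0.742,0.281,-0.347,0,-0.039,0],[-0.742,0.281,-0.347,0,-0.039,0],[-0.742,0.281,-0.347,0,-0.039,0],[-0.742,0.281,-0.347,0,-0.039,0],[0,0,0,0,0,0],[0,0,0,0,0,0]])

```text
clock: 9.5
eef_pos: [366.8, 241.1, 159.1]
tool_rot: [-1.567, -0.0, -1.58]
force: [0.4, -0.3, -1.1]
width: 62.2
```

Run:
```python
from h import *
st(); YT=np.radians(-90.5)
plan([367,241,32],tool(YT),6)
im,c=shot('wrist'); np.save('w3c.npy',c); cv2.imwrite('pics/w3.png',im[:,:,::-1])
```

```text
t 9.5 [366.8 241.1 159.1] [-89.8  -0.  -90.5] F [ 0.4 -0.3 -1.1] w 62.2
6 x [0.0, 0.529, -0.0, -0.004, -0.0, 0.0]
```

View pics/w3.png

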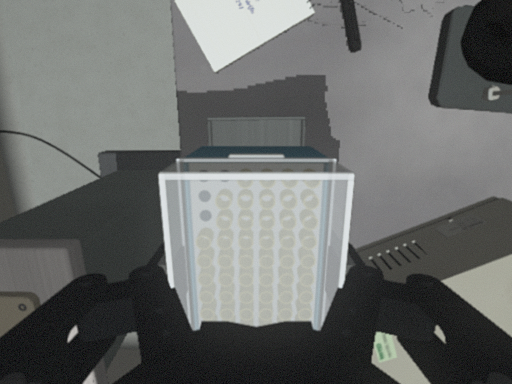

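Tray far rim at u 208–306, v 118, centred on the held box (u≈256).

Run:
```python
from h import *
c=np.load('w3c.npy',allow_pickle=True).item()
for p in((208,118),(306,118)): print(onz(c,*p,13).round(1))
```

```text
[322.2 300.8  13. ]
[416. 300.  13.]
```

Call:
apply_moves(targets=[[0,0.529,0,0,0,0],[0,0.529,0,0,0,0],[0,0.529,0,0,0,0],[0,0.529,0,0,0,0],[0,0.529,0,0,0,0],[0,0.5,0,0,0,0],[0,0,0,0,0,0]])

```text
clock: 10.42
eef_pos: [367.7, 240.3, 32.9]
tool_rot: [-1.568, -0.001, -1.582]
force: [-0.1, -0.4, -2.0]
width: 62.2
```

Call:
apply_moves(targets=[[0,0.1,0.03,0,0,0],[0,0.05,0,0,0,0],[0,0,0,0,0,0]])

```text
clock: 10.8
eef_pos: [369.3, 241.7, 28.2]
tool_rot: [-1.566, 0.001, -1.58]
force: [0.4, 0.5, -2.1]
width: 62.3
```

Call:
apply_moves(targets=[[0,0.04,0,0,0,0],[0,0.0,0,0,0,0]])

```text
clock: 11.05
eef_pos: [369.4, 241.8, 27.0]
tool_rot: [-1.565, 0.002, -1.58]
force: [-1.1, -0.4, 8.0]
width: 61.8
```

Call:
apply_moves(targets=[[0,0,0,0,0,0],[0,0,0,0,0,0],[0,0,0,0,0,0],[0,0,0,0,0,0]], jaw=1)

```text
clock: 11.55
eef_pos: [368.9, 241.7, 26.0]
tool_rot: [-1.567, 0.001, -1.58]
force: [0.7, -0.0, -0.1]
width: 85.4
```

Call:
apply_moves(targets=[[0,-0.3,0,0,0,0],[0,-0.7,0,0,0,0],[0,-0.8,0,0,0,0],[0,-0.8,0,0,0,0],[0,-0.8,0,0,0,0],[0,-0.8,0,0,0,0]])

```text
clock: 12.3
eef_pos: [367.9, 241.4, 195.0]
tool_rot: [-1.567, 0.001, -1.58]
force: [0.5, 0.7, 0.4]
width: 85.2
```

Run:
```python
from h import *
st()
# travel to look over box A
e=plan([432,-110,270],tool(np.radians(-90)),11)
```

```text
t 12.3 [367.9 241.4 195. ] [-89.8   0.  -90.5] F [0.5 0.7 0.4] w 85.2
11 x [0.798, -0.17, 0.15, -0.002, -0.006, -0.0]
```

Call:
apply_moves(targets=[[0.798,-0.17,0.15,0,0,0],[0.798,-0.17,0.15,0,0,0],[0.798,-0.17,0.15,0,0,0],[0.798,-0.17,0.15,0,0,0],[0.798,-0.17,0.15,0,0,0],[0.798,-0.17,0.15,0,0,0],[0.798,-0.17,0.15,0,0,0],[0.798,-0.17,0.15,0,0,0],[0.798,-0.17,0.15,0,0,0],[0.798,-0.17,0.15,0,0,0],[0.798,-0.17,0.15,0,0,0],[0,0,0,0,0,0]], jaw=-1)

```text
clock: 13.8
eef_pos: [430.9, -112.8, 269.3]
tool_rot: [-1.565, -0.0, -1.584]
force: [0.1, 1.1, -1.0]
width: 0.2
```

Run:
```python
from h import *
st()
im,c=shot('wrist'); np.save('w4c.npy',c); cv2.imwrite('pics/w4.png',cv2.resize(im[:,:,::-1],(800,600),interpolation=2))
```

```text
t 13.8 [ 430.9 -112.8  269.3] [-89.7  -0.  -90.8] F [ 0.1  1.1 -1. ] w 0.2
```

View pics/w4.png

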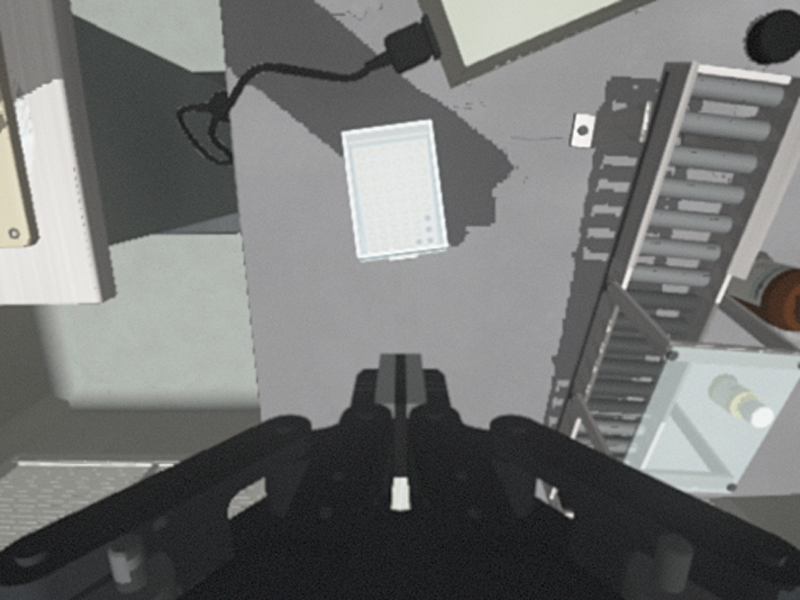

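Lid A corners: rear (342,132),(432,121), front (360,261),(447,248), with the tab at the bottom (opening edge towards −y).

```bash
cat >> h.py <<'E'
def lidpose(c,rear,front):
    """corners (px) of lid top; returns base centre xy, yaw of box x, theta, press pt"""
    best=None
    for th in np.linspace(0,.5,101):
        zr=46+29*np.cos(th); zf=zr+88*np.sin(th)
        r=np.mean([onz(c,*p,zr) for p in rear],0); f=np.mean([onz(c,*p,zf) for p in front],0)
        e=abs(np.linalg.norm((r-f)[:2])-88*np.cos(th))
        if best is None or e<best[0]: best=(e,th,r,f)
    e,th,r,f=best; d=(r-f)[:2]/np.linalg.norm((r-f)[:2])
    w=[np.linalg.norm((np.subtract(onz(c,*q[0],z),onz(c,*q[1],z)))) for q,z in((rear,r[2]),(front,f[2]))]
    hinge=r[:2]-d*29*np.sin(th); ctr=hinge-d*44; pr=f+10*np.append(d*np.cos(th),-np.sin(th))
    print('err',round(e,2),'th',th,'width',np.round(w,1),'ctr',ctr.round(1),'yaw',np.degrees(np.arctan2(d[1],d[0])).round(1),'press now',pr.round(1),'press shut',(ctr-34*d).round(1))
E
python3 - <<'E'
from h import *
c=np.load('w4c.npy',allow_pickle=True).item(); k=1.5625
lidpose(c,[(342/k,132/k),(432/k,121/k)],[(360/k,261/k),(447/k,248/k)])
E
```

```text
err 1.41 th 0.16 width [62.9 62.6] ctr [430.2 -63.8] yaw 96.7 press now [433.6 -93.4  87.1] press shut [434.1 -97.6]
```

Run:
```python
from h import *
plan([434,-96,120],tool(np.radians(-83.3)),6)
```

```text
6 x [-0.061, 0.62, 0.016, -0.005, -0.153, -0.001]
```

Call:
apply_moves(targets=[[-0.061,0.62,0.016,-0.005,-0.153,0],[-0.061,0.62,0.016,-0.005,-0.153,0],[-0.061,0.62,0.016,-0.005,-0.153,0],[-0.061,0.62,0.016,-0.005,-0.153,0],[-0.061,0.62,0.016,-0.005,-0.153,0],[-0.061,0.62,0.016,-0.005,-0.153,0],[0,0,0,0,0,0]])

```text
clock: 14.72
eef_pos: [432.6, -93.6, 118.7]
tool_rot: [-1.575, 0.003, -1.45]
force: [0.2, 1.1, -0.5]
width: -0.2
```

Call:
apply_moves(targets=[[0,0.25,0,0,0,0],[0,0.25,0,0,0,0],[0,0.2,0,0,0,0],[0,0.15,0,0,0,0],[0,0,0,0,0,0]])

```text
clock: 15.35
eef_pos: [434.5, -96.0, 85.9]
tool_rot: [-1.57, 0.0, -1.453]
force: [-1.2, -0.7, 0.4]
width: -0.1
```

Call:
apply_moves(targets=[[0,0.1,0,0,0,0],[0,0.1,0,0,0,0],[0,0,0,0,0,0]])

```text
clock: 15.72
eef_pos: [434.1, -94.9, 77.7]
tool_rot: [-1.571, 0.002, -1.452]
force: [0.7, -1.3, 0.6]
width: -0.1
```

Call:
apply_moves(targets=[[0,0.05,0,0,0,0],[0,0.0,0,0,0,0]])

```text
clock: 15.98
eef_pos: [434.0, -95.0, 75.8]
tool_rot: [-1.571, 0.001, -1.452]
force: [-0.9, -1.3, 1.8]
width: 0.1
```

Call:
apply_moves(targets=[[0,0.05,0,0,0,0],[0,0.0,0,0,0,0]])

```text
clock: 16.23
eef_pos: [434.2, -95.4, 74.5]
tool_rot: [-1.57, 0.001, -1.452]
force: [-1.4, -1.8, 10.9]
width: -0.1
```

Call:
apply_moves(targets=[[0,0.04,0,0,0,0],[0,0.0,0,0,0,0]])

```text
clock: 16.48
eef_pos: [434.3, -95.5, 74.0]
tool_rot: [-1.569, 0.001, -1.453]
force: [-4.0, -2.3, 26.2]
width: -0.2
```

Call:
apply_moves(targets=[[0,-0.5,0,0,0,0],[0.1,-0.9,0,0,0,0],[0.1,-0.9,0,0,0,0],[0.1,-0.9,0,0,0,0],[0.1,-0.7,0,0,0,0],[0,0,0,0,0,0]])

```text
clock: 17.23
eef_pos: [436.9, -110.8, 229.5]
tool_rot: [-1.568, 0.001, -1.451]
force: [0.3, 0.5, -0.0]
width: 0.0
```

Run:
```python
from h import *
st()
im,c=shot('wrist'); np.save('w5c.npy',c); cv2.imwrite('pics/w5.png',cv2.resize(im[:,:,::-1],(800,600),interpolation=2)[:420])
```

```text
t 17.23 [ 436.9 -110.8  229.5] [-89.8   0.1 -83.1] F [ 0.3  0.5 -0. ] w 0.0
```

View pics/w5.png

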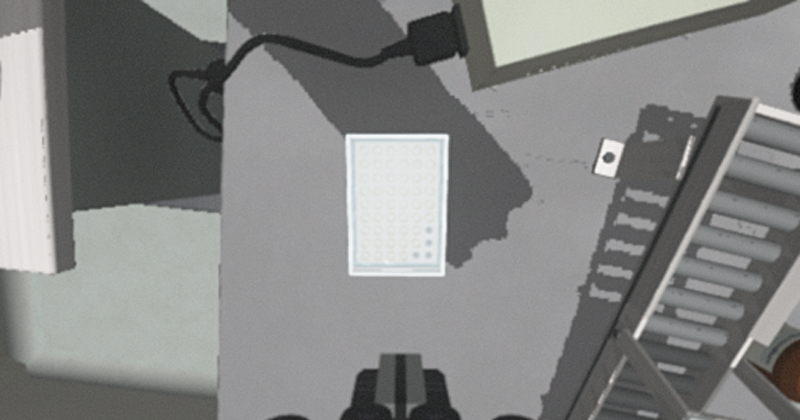

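Lid A now looks shut and flat; corners (346,135),(448,135),(445,276),(349,276).

Run:
```python
from h import *
c=np.load('w5c.npy',allow_pickle=True).item(); k=1.5625
P=np.array([onz(c,u/k,v/k,75) for u,v in((346,135),(448,135),(445,276),(349,276))])
m=P.mean(0); print(m,[round(np.linalg.norm(P[i]-P[(i+1)%4]),1) for i in range(4)]); d=(P[0]+P[1]-P[2]-P[3]); yaw=np.arctan2(d[1],d[0]); print(np.degrees(yaw))
r=tool(yaw-np.pi)
e=plan([m[0],m[1],130],r,4); plan([m[0],m[1],23],r,5,e)
```

```text
[430.20253097 -66.69736985  75.        ] [np.float64(62.7), np.float64(88.8), np.float64(63.6), np.float64(88.8)]
96.85199249984882
4 x [-0.274, 0.615, -0.004, -0.0, 0.001, -0.004]
5 x [0.0, 0.535, -0.0, 0.0, 0.0, -0.0]
```

Call:
apply_moves(targets=[[-0.274,0.615,-0.004,0,0,0],[-0.274,0.615,-0.004,0,0,0],[-0.274,0.615,-0.004,0,0,0],[-0.274,0.615,-0.004,0,0,0],[0,0,0,0,0,0]], jaw=1)

```text
clock: 17.9
eef_pos: [427.6, -66.3, 127.8]
tool_rot: [-1.578, 0.003, -1.45]
force: [0.2, 0.1, -0.2]
width: 85.3
```

Call:
apply_moves(targets=[[0,0.5,0,0,0,0],[0,0.55,0,0,0,0],[0,0.55,0,0,0,0],[0,0.55,0,0,0,0],[0,0.5,0,0,0,0],[0,0,0,0,0,0]])

```text
clock: 18.65
eef_pos: [429.6, -68.0, 23.4]
tool_rot: [-1.573, 0.002, -1.453]
force: [0.1, 0.3, 0.9]
width: 85.4
```

Run:
```python
from h import *
st()
```

```text
t 18.65 [429.6 -68.   23.4] [-90.1   0.1 -83.2] F [0.1 0.3 0.9] w 85.4
```

Close, lift.

Call:
apply_moves(targets=[[0,0,0,0,0,0],[0,0,0,0,0,0],[0,0,0,0,0,0],[0,0,0,0,0,0],[0,0,0,0,0,0]], jaw=-1)

```text
clock: 19.27
eef_pos: [430.9, -68.1, 25.0]
tool_rot: [-1.569, -0.0, -1.452]
force: [-0.5, -2.0, 6.5]
width: 62.1
```

Call:
apply_moves(targets=[[0,-0.4,0,0,0,0],[0,-0.8,0,0,0,0],[0,-0.9,0,0,0,0],[0,-0.9,0,0,0,0],[0,-0.9,0,0,0,0],[0,-0.9,0,0,0,0],[0,-0.4,0,0,0,0],[0,0,0,0,0,0]])

```text
clock: 20.27
eef_pos: [430.8, -67.5, 233.0]
tool_rot: [-1.568, 0.001, -1.451]
force: [0.1, -0.4, -1.8]
width: 62.2
```

```bash
cat >> h.py <<'E'
L0=B0+241*US   # base centre at lane_load
E
python3 - <<'E'
from h import *
st(); print(L0)
e=plan(L0+(24+70)*NN,RL,10); plan(L0+(24+4)*NN,RL,4,e)
E
```

```text
t 20.27 [430.8 -67.5 233. ] [-89.8   0.1 -83.1] F [ 0.1 -0.4 -1.8] w 62.2
[634.97186303 -60.97437601 100.80671749]
10 x [0.053, 0.099, 0.505, 0.014, 0.155, 0.149]
4 x [0.0, 0.412, 0.0, 0.0, -0.0, 0.0]
```

Call:
apply_moves(targets=[[0.053,0.099,0.505,0.014,0.155,0.149],[0.053,0.099,0.505,0.014,0.155,0.149],[0.053,0.099,0.505,0.014,0.155,0.149],[0.053,0.099,0.505,0.014,0.155,0.149],[0.053,0.099,0.505,0.014,0.155,0.149],[0.053,0.099,0.505,0.014,0.155,0.149],[0.053,0.099,0.505,0.014,0.155,0.149],[0.053,0.099,0.505,0.014,0.155,0.149],[0.053,0.099,0.505,0.014,0.155,0.149],[0.053,0.099,0.505,0.014,0.155,0.149],[0,0,0,0,0,0]])

```text
clock: 21.65
eef_pos: [632.2, -81.3, 188.9]
tool_rot: [-1.577, 0.209, -1.67]
force: [-0.0, -0.1, -1.4]
width: 62.0
```

Run:
```python
from h import *
st(); plan(L0+(24+12)*NN,RL,4)
im,c=shot('side'); p=proj(c,L0).astype(int); print(p)
a=cv2.resize(im[p[1]-75:p[1]+65,p[0]-80:p[0]+80,::-1],None,fx=2.5,fy=2.5,interpolation=2)
im,c=shot('scene'); p=proj(c,L0).astype(int)
b=cv2.resize(im[p[1]-75:p[1]+65,p[0]-80:p[0]+80,::-1],None,fx=2.5,fy=2.5,interpolation=2)
cv2.imwrite('pics/load1.png',np.hstack([a,b]))
```

```text
t 21.65 [632.2 -81.3 188.9] [-90.3  12.  -95.7] F [-0.  -0.1 -1.4] w 62.0
4 x [-0.011, 0.34, 0.006, 0.01, -0.005, 0.001]
[224 201]
```

View pics/load1.png

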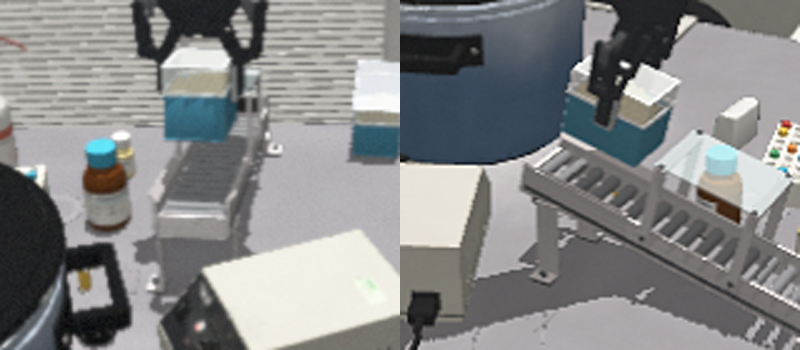

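Box is aligned above the loading end, sloped like the lane, clear of the cover.

Call:
apply_moves(targets=[[-0.011,0.34,0.006,0,0,0],[-0.011,0.34,0.006,0,0,0],[-0.011,0.34,0.006,0,0,0],[-0.011,0.34,0.006,0,0,0],[0,0,0,0,0,0]])

```text
clock: 22.38
eef_pos: [633.7, -67.0, 136.8]
tool_rot: [-1.577, 0.21, -1.669]
force: [-0.8, -0.0, -2.9]
width: 62.1
```

Call:
apply_moves(targets=[[0,0.1,0,0,0,0],[0,0.1,0,0,0,0],[0,0,0,0,0,0]])

```text
clock: 22.75
eef_pos: [634.6, -66.2, 130.4]
tool_rot: [-1.574, 0.209, -1.669]
force: [0.1, -0.1, -1.6]
width: 61.9
```

Run:
```python
from h import *
st(); s=read_state(); e=s['eef_pos']-L0; print(e@LX,e@US,e@NN)
```

```text
t 22.75 [634.6 -66.2 130.4] [-90.2  12.  -95.6] F [ 0.1 -0.1 -1.6] w 61.9
0.15082191701165848 1.0027036328779597 29.996790940372666
```

Call:
apply_moves(targets=[[0,0.1,0,0,0,0],[0,0,0,0,0,0]])

```text
clock: 23.0
eef_pos: [634.6, -65.3, 126.3]
tool_rot: [-1.575, 0.209, -1.669]
force: [0.4, 0.0, -2.1]
width: 62.3
```

Call:
apply_moves(targets=[[0,0.04,0,0,0,0],[0,0,0,0,0,0]])

```text
clock: 23.25
eef_pos: [634.9, -65.5, 125.4]
tool_rot: [-1.574, 0.209, -1.669]
force: [-0.9, -1.3, 1.4]
width: 62.0
```

Call:
apply_moves(targets=[[0,0,0,0,0,0],[0,0,0,0,0,0],[0,0,0,0,0,0],[0,0,0,0,0,0],[0,0,0,0,0,0],[0,0,0,0,0,0]], jaw=1)

```text
clock: 24.0
eef_pos: [634.8, -65.1, 125.0]
tool_rot: [-1.574, 0.209, -1.669]
force: [0.7, -1.4, -0.4]
width: 85.3
```

Call:
apply_moves(targets=[[0,-0.4,0,0,0,0],[0,-0.9,0,0,0,0],[0,-0.9,0,0,0,0],[0,-0.9,0,0,0,0],[0,-0.9,0,0,0,0],[0,0,0,0,0,0],[0,0,0,0,0,0]])

```text
clock: 24.88
eef_pos: [631.8, -98.1, 281.7]
tool_rot: [-1.574, 0.21, -1.669]
force: [0.4, -0.1, 0.5]
width: 85.5
```

Run:
```python
from h import *
st()
a,_=shot('scene'); b,_=shot('side')
cv2.imwrite('pics/load2.png',np.hstack([cv2.resize(a[165:325,190:370,::-1],(500,444),interpolation=2),cv2.resize(b[140:240,180:330,::-1],(300,200),interpolation=2).repeat(1,0) if 0 else cv2.copyMakeBorder(cv2.resize(b[140:250,190:330,::-1],(300,236),interpolation=2),0,208,0,0,cv2.BORDER_CONSTANT)]))
# next look pose over box B
e=plan([445,-250,260],tool(np.radians(-90)),9)
```

```text
t 24.88 [631.8 -98.1 281.7] [-90.2  12.  -95.6] F [ 0.4 -0.1  0.5] w 85.5
9 x [0.456, 0.005, -0.495, -0.004, -0.078, -0.167]
```

View pics/load2.png

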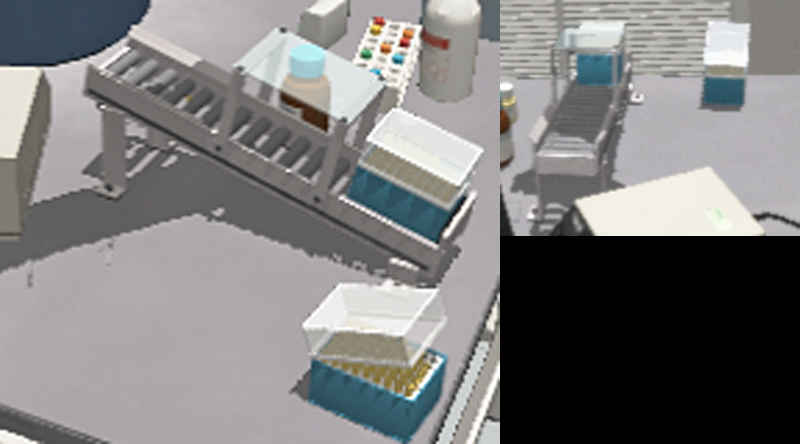

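Box A rolled to the stop, flat. Now box B.

Run:
```python
from h import *
plan([440,-350,270],tool(np.radians(-90)),9)
```

```text
9 x [0.729, -0.055, -0.493, -0.004, -0.078, -0.167]
```

Call:
apply_moves(targets=[[0.729,-0.055,-0.493,0,-0.078,-0.167],[0.729,-0.055,-0.493,0,-0.078,-0.167],[0.729,-0.055,-0.493,0,-0.078,-0.167],[0.729,-0.055,-0.493,0,-0.078,-0.167],[0.729,-0.055,-0.493,0,-0.078,-0.167],[0.729,-0.055,-0.493,0,-0.078,-0.167],[0.729,-0.055,-0.493,0,-0.078,-0.167],[0.729,-0.055,-0.493,0,-0.078,-0.167],[0.729,-0.055,-0.493,0,-0.078,-0.167],[0,0,0,0,0,0],[0,0,0,0,0,0]], jaw=-1)

```text
clock: 26.35
eef_pos: [441.0, -349.5, 269.6]
tool_rot: [-1.564, 0.001, -1.571]
force: [0.1, 0.4, 0.5]
width: -0.2
```

Run:
```python
from h import *
st()
im,c=shot('wrist'); np.save('w6c.npy',c); cv2.imwrite('pics/w6.png',cv2.resize(im[:,:,::-1],(800,600),interpolation=2)[:420])
```

```text
t 26.35 [ 441.  -349.5  269.6] [-89.6   0.  -90. ] F [0.1 0.4 0.5] w -0.2
```

View pics/w6.png

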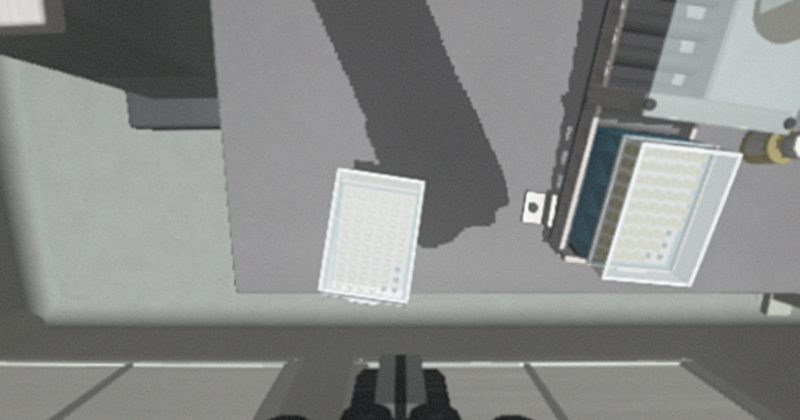

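Box B lid corners: rear (338,168),(425,181), front (319,292),(408,305), tab at the bottom.

Run:
```python
from h import *
c=np.load('w6c.npy',allow_pickle=True).item(); k=1.5625
lidpose(c,[(338/k,168/k),(425/k,181/k)],[(319/k,292/k),(408/k,305/k)])
plan([429,-345,125],tool(np.radians(-98)),6)
```

```text
err 1.4 th 0.255 width [62.6 64.1] ctr [ 421.7 -335.2] yaw 81.4 press now [ 417.9 -360.5   93.7] press shut [ 416.7 -368.8]
6 x [-0.014, 0.602, -0.055, -0.008, 0.168, -0.001]
```

Run:
```python
from h import *
plan([417.5,-365,120],tool(np.radians(-98.6)),6)
```

```text
6 x [0.072, 0.623, -0.097, -0.008, 0.181, -0.001]
```

Call:
apply_moves(targets=[[0.072,0.623,-0.097,-0.008,0.181,0],[0.072,0.623,-0.097,-0.008,0.181,0],[0.072,0.623,-0.097,-0.008,0.181,0],[0.072,0.623,-0.097,-0.008,0.181,0],[0.072,0.623,-0.097,-0.008,0.181,0],[0.072,0.623,-0.097,-0.008,0.181,0],[0,0,0,0,0,0]])

```text
clock: 27.28
eef_pos: [416.5, -364.6, 118.9]
tool_rot: [-1.574, 0.002, -1.722]
force: [0.0, 1.0, 0.5]
width: -0.0
```

Call:
apply_moves(targets=[[0,0.25,0,0,0,0],[0,0.25,0,0,0,0],[0,0.2,0,0,0,0],[0,0.2,0,0,0,0],[0,0.1,0,0,0,0],[0,0,0,0,0,0]])

```text
clock: 28.02
eef_pos: [417.2, -366.7, 80.9]
tool_rot: [-1.57, -0.001, -1.723]
force: [0.1, -2.9, 2.6]
width: -0.3
```

Call:
apply_moves(targets=[[0,0.05,0,0,0,0],[0,0.05,0,0,0,0],[0,0,0,0,0,0]])

```text
clock: 28.4
eef_pos: [417.0, -366.3, 76.6]
tool_rot: [-1.57, -0.0, -1.723]
force: [1.0, -3.0, 3.5]
width: -0.1
```

Call:
apply_moves(targets=[[0,0.05,0,0,0,0],[0,0.04,0,0,0,0],[0,0,0,0,0,0]])

```text
clock: 28.78
eef_pos: [417.0, -367.1, 74.5]
tool_rot: [-1.569, -0.001, -1.723]
force: [-1.4, -1.3, 15.2]
width: 0.0
```

Call:
apply_moves(targets=[[0,0.03,0,0,0,0],[0,0,0,0,0,0]])

```text
clock: 29.02
eef_pos: [417.0, -367.2, 74.1]
tool_rot: [-1.568, -0.001, -1.724]
force: [-2.7, 0.1, 23.9]
width: -0.0
```

Call:
apply_moves(targets=[[0,-0.5,0,0,0,0],[0.1,-0.9,0,0,0,0],[0.1,-0.9,0,0,0,0],[0.1,-0.9,0,0,0,0],[0.1,-0.7,0,0,0,0],[0,0,0,0,0,0]])

```text
clock: 29.78
eef_pos: [414.8, -381.4, 228.7]
tool_rot: [-1.569, 0.001, -1.722]
force: [0.7, 0.3, -0.8]
width: 0.2
```

Run:
```python
from h import *
st()
im,c=shot('wrist'); np.save('w7c.npy',c); cv2.imwrite('pics/w7.png',cv2.resize(im[:,:,::-1],(800,600),interpolation=2)[:420])
```

```text
t 29.77 [ 414.8 -381.4  228.7] [-89.9   0.1 -98.7] F [ 0.7  0.3 -0.8] w 0.2
```

View pics/w7.png

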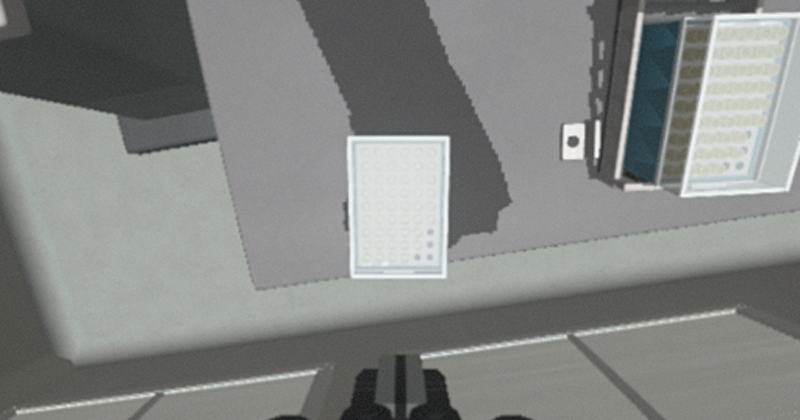

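Lid B shut; corners (347,136),(450,136),(447,277),(350,277).

Run:
```python
from h import *
c=np.load('w7c.npy',allow_pickle=True).item(); k=1.5625
P=np.array([onz(c,u/k,v/k,75) for u,v in((347,136),(450,136),(447,277),(350,277))])
m=P.mean(0); print(m,[round(np.linalg.norm(P[i]-P[(i+1)%4]),1) for i in range(4)]); d=(P[0]+P[1]-P[2]-P[3]); yaw=np.arctan2(d[1],d[0]); print(np.degrees(yaw))
r=tool(yaw-np.pi)
e=plan([m[0],m[1],130],r,4); plan([m[0],m[1],23],r,5,e)
```

```text
[ 421.06606793 -337.85209031   75.        ] [np.float64(63.2), np.float64(88.7), np.float64(64.2), np.float64(88.6)]
81.34469834685943
4 x [-0.268, 0.609, 0.001, 0.001, 0.0, -0.004]
5 x [0.0, 0.535, -0.0, -0.0, 0.0, 0.0]
```

Call:
apply_moves(targets=[[-0.268,0.609,0,0,0,0],[-0.268,0.609,0,0,0,0],[-0.268,0.609,0,0,0,0],[-0.268,0.609,0,0,0,0],[0,0,0,0,0,0]], jaw=1)

```text
clock: 30.45
eef_pos: [419.4, -336.1, 127.5]
tool_rot: [-1.577, 0.005, -1.721]
force: [-0.1, -0.6, 0.6]
width: 85.6
```

Call:
apply_moves(targets=[[0,0.5,0,0,0,0],[0,0.55,0,0,0,0],[0,0.55,0,0,0,0],[0,0.55,0,0,0,0],[0,0.5,0,0,0,0],[0,0,0,0,0,0]])

```text
clock: 31.2
eef_pos: [420.1, -339.4, 23.6]
tool_rot: [-1.573, 0.001, -1.723]
force: [-0.2, -0.3, -0.1]
width: 85.1
```

Call:
apply_moves(targets=[[0,0,0,0,0,0],[0,0,0,0,0,0],[0,0,0,0,0,0],[0,0,0,0,0,0],[0,0,0,0,0,0]], jaw=-1)

```text
clock: 31.82
eef_pos: [421.1, -340.5, 25.5]
tool_rot: [-1.569, -0.001, -1.723]
force: [-1.6, 0.8, 6.7]
width: 61.8
```

Call:
apply_moves(targets=[[0,-0.4,0,0,0,0],[0,-0.8,0,0,0,0],[0,-0.9,0,0,0,0],[0,-0.9,0,0,0,0],[0,-0.9,0,0,0,0],[0,-0.9,0,0,0,0],[0,-0.6,0,0,0,0],[0,0,0,0,0,0]])

```text
clock: 32.83
eef_pos: [421.6, -340.3, 242.5]
tool_rot: [-1.567, -0.002, -1.723]
force: [0.7, 0.7, -3.0]
width: 61.9
```

Run:
```python
from h import *
st()
e=plan(L0+(24+120)*NN,RL,10); plan(L0+(24+12)*NN,RL,4,e)
```

```text
t 32.83 [ 421.6 -340.3  242.5] [-89.8  -0.1 -98.7] F [ 0.7  0.7 -3. ] w 61.9
10 x [-0.684, 0.067, 0.443, -0.007, -0.039, 0.151]
4 x [0.0, 0.675, 0.0, 0.0, -0.0, 0.0]
```

Call:
apply_moves(targets=[[-0.684,0.067,0.443,-0.007,-0.039,0.151],[-0.684,0.067,0.443,-0.007,-0.039,0.151],[-0.684,0.067,0.443,-0.007,-0.039,0.151],[-0.684,0.067,0.443,-0.007,-0.039,0.151],[-0.684,0.067,0.443,-0.007,-0.039,0.151],[-0.684,0.067,0.443,-0.007,-0.039,0.151],[-0.684,0.067,0.443,-0.007,-0.039,0.151],[-0.684,0.067,0.443,-0.007,-0.039,0.151],[-0.684,0.067,0.443,-0.007,-0.039,0.151],[-0.684,0.067,0.443,-0.007,-0.039,0.151],[0,0,0,0,0,0],[0,0,0,0,0,0]])

```text
clock: 34.33
eef_pos: [631.4, -90.4, 239.0]
tool_rot: [-1.575, 0.21, -1.669]
force: [0.3, -0.1, -2.4]
width: 62.0
```

Run:
```python
from h import *
st(); plan(L0+(24+12)*NN,RL,5)
```

```text
t 34.33 [631.4 -90.4 239. ] [-90.3  12.  -95.6] F [ 0.3 -0.1 -2.4] w 62.0
5 x [-0.001, 0.527, 0.005, 0.006, -0.002, -0.0]
```

Call:
apply_moves(targets=[[0,0.527,0.005,0,0,0],[0,0.527,0.005,0,0,0],[0,0.527,0.005,0,0,0],[0,0.527,0.005,0,0,0],[0,0.527,0.005,0,0,0],[0,0.15,0,0,0,0],[0,0,0,0,0,0]])

```text
clock: 35.2
eef_pos: [634.3, -67.1, 129.9]
tool_rot: [-1.575, 0.21, -1.669]
force: [-0.0, -0.0, -2.4]
width: 62.0
```

Run:
```python
from h import *
st(); s=read_state(); e=s['eef_pos']-L0; print(e@LX,e@US,e@NN)
```

```text
t 35.2 [634.3 -67.1 129.9] [-90.2  12.1 -95.6] F [-0.  -0.  -2.4] w 62.0
-0.06956412653379387 0.020023731648288707 29.713332798751427
```

Call:
apply_moves(targets=[[0,0.1,0,0,0,0],[0,0.02,0,0,0,0],[0,0,0,0,0,0]])

```text
clock: 35.58
eef_pos: [634.7, -66.2, 125.9]
tool_rot: [-1.574, 0.21, -1.668]
force: [-0.1, 0.7, -1.7]
width: 62.0
```

Call:
apply_moves(targets=[[0,0,0,0,0,0],[0,0,0,0,0,0],[0,0,0,0,0,0],[0,0,0,0,0,0],[0,0,0,0,0,0],[0,0,0,0,0,0]], jaw=1)

```text
clock: 36.33
eef_pos: [634.5, -66.0, 125.5]
tool_rot: [-1.575, 0.211, -1.669]
force: [0.3, -0.2, 0.0]
width: 85.3
```

Call:
apply_moves(targets=[[0,-0.4,0,0,0,0],[0,-0.9,0,0,0,0],[0,-0.9,0,0,0,0],[0,-0.9,0,0,0,0],[0,-0.9,0,0,0,0],[0,-0.9,0,0,0,0],[0,-0.9,0,0,0,0],[0,0,0,0,0,0],[0,0,0,0,0,0]])

```text
clock: 37.45
eef_pos: [630.2, -114.3, 352.5]
tool_rot: [-1.575, 0.211, -1.669]
force: [0.3, -0.4, 0.3]
width: 85.5
```

Run:
```python
from h import *
st()
a,_=shot('scene'); b,_=shot('side'); w,c=shot('wrist'); np.save('w8c.npy',c); cv2.imwrite('pics/w8.png',w[:,:,::-1])
A=cv2.resize(a[150:310,190:370,::-1],(440,391),interpolation=2)
B=cv2.resize(a[215:285,70:150,::-1],(360,200),interpolation=2); C=cv2.resize(b[255:350,290:400,::-1],(360,191),interpolation=2)
cv2.imwrite('pics/fin.png',np.hstack([A,np.vstack([B,C])]))
```

```text
t 37.45 [ 630.2 -114.3  352.5] [-90.2  12.1 -95.6] F [ 0.3 -0.4  0.3] w 85.5
```

View pics/fin.png

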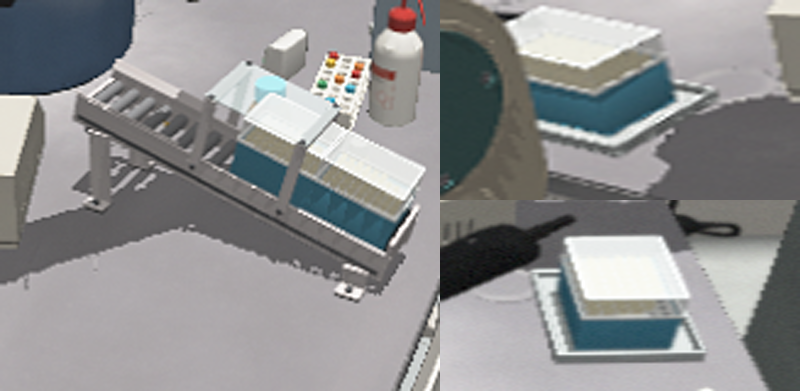

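Two boxes stand end to end against the stop, lids shut. The first box sits flat inside the tray, and the bench in front of the lane is clear.

```bash
python3 -c "
from h import *
st(); print(finish_job())"
```

```text
t 37.6 [ 630.1 -113.8  351.4] [-90.3  12.1 -95.6] F [ 0.4  0.7 -1. ] w 85.6
the job is handed in; nothing more can be done
None
```

The job is done and handed in at about 38 s of robot time.

- **First box:** I took the box waiting at the lane's stop and set it flat in the steel tray.
- **New boxes:** two tip boxes were on the bench. I pressed each lid down until it bottomed out (about 24–26 N, at the 75 mm shut height). I then let each box go, sloped like the lane, at the loading end.

**Last checks:** the final scene and side pictures show both new boxes end to end against the stop with their lids shut. The first box lies inside the tray rim. The gripper was open and well clear at hand-in. I did not measure the gap between the two boxes in the lane; I judged it by eye. I did not check the bottle and vial closely at the end, but no move went near them.

**One disagreement:** for the second box, a rough early estimate was about 25 mm off the close-up measurement. I used the close-up, and the press and grip both fit it.

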